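# Change the rock specimen in a viewing box with a bifold cover

## Task

Change the specimen in the viewing box: first push the two-panel cover back by its bar until both panels stand folded flat against each other, then take the round rock core off the glass plate and set it upright in the steel tray, and set the rectangular rock block flat on the middle of the glass plate in its place. Finally slide the black dimmer grip along its track until it lines up with the pointer. Set the specimens down rather than dropping them, leave the cover folded, and leave the jar, carton and brush where they are.

Things in the scene. Friction and masses are not known exactly. Their poses are not given: they have to be found in the camera images.
- viewer: the viewing box, fixed to the bench: a grey base slab 190 (x) x 280 (y) x 30 mm high, with a 12 mm thick wall along its front (-x) and back (+x) sides up to 75 mm height and a 14 mm thick wall up to 77 mm at its left (+y) end; the right (-y) end is open. Along the front runs a white control ledge, 64 mm wide in x (from x = -95 to -159 mm), 45 mm high. Origin at the underside centre of the grey base, z up; it stands at some yaw
- cover_inner (a joint): angle of the inner cover panel: 0 = lying level over the box, about 1.55 = upright (its stop). The panel, 174 (x) x 120 x 6 mm, is a clear pane in an aluminium frame, hinged to the box's left end at point cover_hinge. It starts part-way up (about 0.4 to 0.75) and stays where it is left
- cover_outer (a joint): angle between the two panels: 0 = in one plane, about 3.11 = folded flat, undersides together. It is always twice cover_inner: the outer panel, of the same size, is hinged to the inner panel's free end, and its own free edge runs along the box at a constant height of 78 mm towards the hinge at the left end, so that pushing it to the box's +y raises the middle hinge like a tent until both stand upright. A push of 4 to 9 N does it
- cover_hinge (a point): hinge line of the inner panel, half-way along it: 122 mm to +y of the box's origin, 78 mm above the bench; axes as the box
- cover_bar (a point): centre of the push bar, a dark steel round bar 100 mm long, 10 mm thick, lying along the box's x, held on two stalks 30 mm clear of the outer panel's upper face, 20 mm from its free edge. With cover_inner = t the bar's centre is 0.220 cos t + 0.036 sin t to -y of cover_hinge and 0.020 sin t + 0.036 cos t above it, so when folded it stands 36 mm to -y of the hinge line and about 20 mm above it. The folded panels rise 120 mm above the hinge line
- plate (a point): centre of the top of the round glass plate, 80 mm across with a thin dark rim, level with the floor of the box (30 mm above the bench), 45 mm to -y of the box's origin. At the start the core stands on it
- core_mid (a point): centre (half-way up) of the rock core, an upright grey stone cylinder 40 mm across and 34 mm high; z is its axis
- core: the same rock core; origin at the centre of its underside
- block_mid (a point): centre (half-way up) of the sawn grey rock block, 58 (its x) x 40 (its y) x 32 mm high (its z), lying on the bench to one side of the box
- block: the same rock block; origin at the centre of its underside
- tray: open steel tray, fixed, 150 (its x) x 130 (its y) mm, rim 20 mm high, walls 4 mm, floor about 4 mm thick; origin at the centre of its underside; to the other side of the box from the block
- dimmer (a joint): position of the dimmer grip along its track, 0 to 0.110 m, growing to the box's +y; it stays where it is left (about 1.5 N of friction)
- dimmer_top (a point): centre of the top of the dimmer grip, a black block 28 (x) x 20 (y) x 40 mm high; it rides on a fixed aluminium track 40 mm wide, 160 mm long, on the control ledge; the track's top is 59 mm and the grip's top about 100 mm above the bench. Axes as the box
- pointer: small dark steel T-shaped pointer standing 17 mm high on the white ledge, close beside the track on the side nearer the robot (27 mm to -x of the track's middle line), fixed; its 12 mm leg points across the track, and its cross-bar, 14 mm along the track, is on the robot's side. Origin at the underside of the middle of the leg. Its place along the track (box's y) is where the middle of the dimmer grip has to be; the grip passes it without touching
- jar: closed amber jar, 60 mm across, 85 mm high; leave alone
- carton: small cardboard carton 70 x 90 x 45 mm high; leave alone
- brush: brush lying on the bench beyond the box; leave alone

How it is judged (in metres and radians):
On the way, in this order (a step that is already met when the one before it is completed fails the run):
1. the cover's two panels are folded flat against each other (value of joint cover_inner above 1.47 rad and value of joint cover_outer above 2.94 rad), for 0.2 s.
2. the round core stands released in the steel tray (x of core_mid in the frame of tray between -0.07 and 0.07 m and y of core_mid in the frame of tray between -0.06 and 0.06 m and z of core_mid in the frame of tray between 0.012 and 0.03 m and angle between core_mid's own z axis and vertical below 0.15 rad and contact force between core and the fingers below 0.05 N and linear speed of core below 0.03 m/s), for 0.2 s.
3. the rectangular block lies released on the middle of the glass plate (horizontal distance between block_mid and plate below 0.022 m and angle between block_mid's own z axis and vertical below 0.15 rad and z of block_mid in the frame of plate between 0.01 and 0.024 m and contact force between block and the fingers below 0.05 N and linear speed of block below 0.03 m/s), for 0.2 s.
4. the dimmer grip is level with the pointer (y of dimmer_top in the frame of pointer between -0.007 and 0.007 m), for 0.2 s.
At the end, for the whole second after the job is handed in: Cover folded (inner panel above 1.47 rad, outer above 2.94 rad), core upright on the floor of the tray, block flat on the glass plate with its centre within 22 mm of the plate's centre, both released and at rest, and the dimmer grip within 7 mm of the pointer along the track (all of step 1 and all of step 2 and all of step 3 and all of step 4); the robot touches nothing.
It fails at once if the core or the block is dropped or thrown (faster than 0.8 m/s with no finger on it) ((linear speed of core above 0.8 m/s and contact force between core and the fingers below 0.05 N) or (linear speed of block above 0.8 m/s and contact force between block and the fingers below 0.05 N)).
It fails at once if the jar, the carton or the brush is shifted by more than 30 mm (distance of any of jar, carton, brush from where it was at the start of the episode above 0.03 m).
It also fails if it takes over 72 s, if anything falls off the work surface, if the arm or the gripper's body presses on something with over 40 N, if the wrist force passes 120 N, or if a joint passes its speed limit or range.

## Robot

A 6-joint arm with a two-finger parallel gripper is mounted at the origin on the work surface. World frame = base frame: x ahead of the robot, y to its left, z up, the work surface at z = 0. Lengths are in m, angles in degrees, forces in N, time in s.
With the tool pointing down it reaches from about 0.275 to 1 m from the base axis. Payload 8.4 kg.
Tool frame: the origin (TCP) lies midway between the tips of the shut fingers; the grasp point (between the pads) lies robot.grip_point_offset behind it (robot.grip_point_offset is the distance from the TCP to the grasp point, in m); z points along the fingers, y is the line along which they close (so a half turn about z gives the same grasp; the last joint's range is limited). The gripper opens to 85 mm and grips with 20 to 120 N. Pads are 22 mm wide; open, the fingers measure 114 mm over their backs; the gripper's body (76 mm by 85 mm) begins 54 mm behind the grasp point. The pads swing forward as they close: fully open they stand 13 mm farther back than shut.
Start: joints at [67.185, 20.225, 93.587, -0, 66.188, -0.138], TCP at [0.241, 0.577, 0.231] pointing down, gripper open.
Joint ranges: [-150.9, 150.9], [-52.94, 120.26], [3.33, 152.33], [-74.26, 254.26], [0, 154.13], [-172.89, 172.89]. Speed limits (degrees/s): [127.2, 127.2, 159.86, 180, 180, 180].

## Interface

Orientations are given as a 3x3 rotation matrix whose columns are the frame's x, y, z axes.
In Python, from cell import sensors, viewer, ticket, robot gives the robot as it stands.
- The arm moves only by the shell command python3 -m jog 'ROWS'. ROWS is text: rows parted by semicolons, each of 7 numbers parted by spaces: the shift along the tool's x, y, z each as a share of 25 mm, from -1 to 1, then the turn, a rotation vector about the tool's x, y, z each as a share of 0.12 rad, from -1 to 1, then the opening, from 0 (shut) to 1 (fully open). A call has 1 to 5 rows; each row shifts and turns the commanded pose from where the row before left it, along the tool's axes as they then stand; what a row does not reach is not made up. A row lasts 1/12 s, in which the tool goes at most 41.7 mm and 7.16 degrees, less where a joint would pass 70% of its speed; a pose out of reach is approached as far as the arm can. A call with a number of a shift or a turn outside -1 to 1 is refused whole. A call with a gripper value outside its range is refused whole. The fingers move at their own pace and stop on an object; the grip force is fixed at half the most. Time passes only in rows, so rows that do not move let the fingers close. It gives the time, the measured TCP pose, the force, the opening and the grip force at its end, in the units of the state.
- sensors.get_state(): the state, without advancing time (a new reading comes with each control period).
- viewer.read_camera(name): name is "scene" or "top" or "wrist"; returns a dict with "pixels" (400x640x3 uint8, blue, green, red), "depth" (400x640 float32, m along the optical axis (not along the pixel's ray), 0 where there is no reading), "fx", "fy", "cx", "cy" (pixels), "R" (3x3) and "t" (3): a world point X has camera coordinates R X + t. Camera axes: x right, y down, z forward; pixel columns grow to the right and rows downward; lengths in m; the calibration is good to about 2 mm. The wrist camera is an equidistant fisheye: a pixel r from the principal point sees the ray r / f radians off the axis. A picture is of the moment at which its call begins.
- ticket.sign_off(): hands the job in; it is judged then, once.
The state is a dict: "t": time; "q": joint angles; "qd": joint speeds; "joint_efforts": joint torques, N m; "tool_pos": TCP position; "orientation": TCP orientation; "wrist_force": force on the tool from outside, world axes, zero at the start; "torque": the same for the moment, N m; "finger_gap": finger opening in m; "finger_force": force on a finger pad.
Only numpy, scipy, OpenCV 4.12 (cv2) and the standard library are available. Lean on these libraries where they do the work, as an engineer would, in place of code of your own. Each camera call takes 0.05 s, during which the arm holds its last target. There are 200 camera calls.

## Working session

There is one attempt and no reset: what is moved stays moved. The work goes in short steps, Python scripts to look and compute and a shell command to move; the robot and the scene stay as the last step left them, time stands still between calls to the robot, and variables do not carry over. Pictures are saved under pics/ and viewed, at most 10 in all, crops included, and the job is handed in when it is done.

```bash
mkdir -p pics; ls; cat > h.py <<'E'
import numpy as np, cv2
from cell import sensors, viewer, ticket, robot
def cam(n,f=None):
    c=viewer.read_camera(n)
    if f: cv2.imwrite(f'pics/{f}.png',c['pixels'])
    np.savez(f'last_{n}.npz',**c); return c
def pt(c,u,v,z=None):
    """pixel->world by depth, or by plane height z (pinhole)"""
    R=np.array(c['R']);t=np.array(c['t'])
    r=np.array([(u-c['cx'])/c['fx'],(v-c['cy'])/c['fy'],1.])
    o=-R.T@t; d=R.T@r
    k=c['depth'][int(v),int(u)] if z is None else (z-o[2])/d[2]
    return o+d*k
E
python3 - <<'E'
from h import *
np.set_printoptions(precision=3,suppress=True)
cam('top','top1');cam('scene','scene1')
s=sensors.get_state();print(s['tool_pos'],s['orientation'],s['finger_gap'],robot.grip_point_offset,s['t'])
E
```

```text
pics
[0.241 0.576 0.231] [[-0.923  0.386 -0.   ]
 [ 0.386  0.923 -0.001]
 [ 0.    -0.001 -1.   ]] 0.08517968584622754 0.0187 0.1
```

View pics/top1.png

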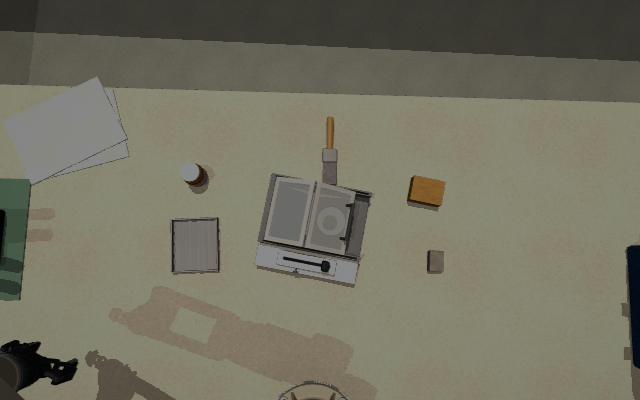

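View pics/scene1.png

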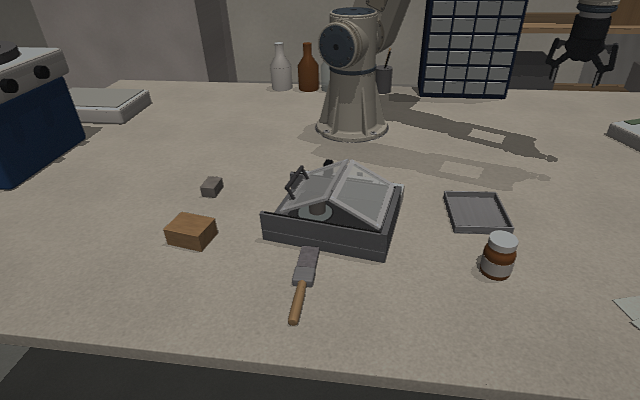

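The top view shows the box near (315,230), the block at (436,262), the tray at (195,245), the dimmer grip near (325,266) and the jar at (194,175). I'll enlarge it next.

```bash
python3 - <<'E'
from h import *
c=dict(np.load('last_top.npz'))
im=c['pixels'][165:295,245:385]
cv2.imwrite('pics/crop1.png',cv2.convertScaleAbs(cv2.resize(im,None,fx=4.5,fy=4.5,interpolation=cv2.INTER_CUBIC),alpha=1.3))
np.set_printoptions(precision=3,suppress=True)
print(c['fx'],-c['R'].T@c['t'])
# block & tray: depth-based segmentation
H,W=c['depth'].shape
v,u=np.mgrid[:H,:W]
P=np.dstack([(u-c['cx'])/c['fx'],(v-c['cy'])/c['fy'],np.ones((H,W))])*c['depth'][...,None]
X=(P-c['t'])@c['R']
np.save('X.npy',X)
for n,(u0,v0,u1,v1),lo,hi in [('block',(420,243,455,285),.025,.04),('tray',(165,210,225,280),.012,.03),('jar',(175,155,215,195),.07,.1),('carton',(400,170,455,215),.035,.06)]:
    S=X[v0:v1,u0:u1].reshape(-1,3); S=S[(S[:,2]>lo)&(S[:,2]<hi)]
    r=cv2.minAreaRect((S[:,:2]*1000).astype(np.float32)); print(n,len(S),r,S[:,2].mean())
E
```

```text
455.12866910749193 [0.476 0.013 1.303]
block 308 ((461.0909729003906, -331.854736328125), (55.9156379699707, 40.556644439697266), 0.42176100611686707) 0.03178413660894571
tray 355 ((492.696533203125, 343.51654052734375), (150.5631561279297, 129.9931640625), 3.3836870193481445) 0.01983584889438614
jar 325 ((686.7575073242188, 350.0708312988281), (51.939727783203125, 51.85258483886719), 71.51390838623047) 0.08526239655720866
carton 812 ((658.42919921875, -305.4881896972656), (91.19853210449219, 71.91699981689453), 78.83381652832031) 0.0446295098386606
```

View pics/crop1.png

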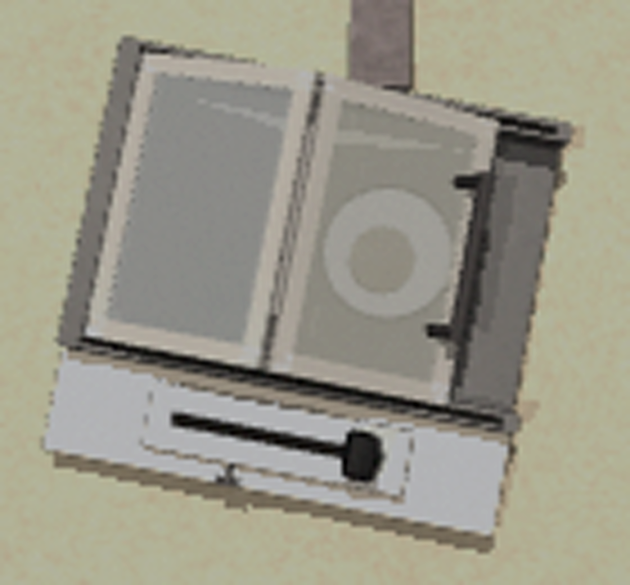

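The crop shows the pointer leg around crop (230,475), which is pixel (296.1,270.6). The dimmer grip top is at crop (362,455), which is pixel (325.4,266.1), and the bar runs from crop (485,180) to (455,335). The yaw is about -11.4°.

```bash
cat > box.py <<'E'
from h import *
np.set_printoptions(precision=4,suppress=True)
X=np.load('X.npy');c=dict(np.load('last_top.npz'))
reg=X[165:295,245:385].reshape(-1,3)
def sel(lo,hi,S=reg): return S[(S[:,2]>lo)&(S[:,2]<hi)]
L=sel(.040,.050); 
r=cv2.minAreaRect((L[L[:,0]<.50][:,:2]*1000).astype(np.float32));
E
python3 - <<'E'
from box import *
print(r,len(L))
psi=np.radians(-11.4)
for it in range(1):
  ex=np.array([np.cos(psi),np.sin(psi)]);ey=np.array([-np.sin(psi),np.cos(psi)])
for lo,hi in [(.04,.05),(.055,.063),(.070,.0775),(.09,.105)]:
  S=sel(lo,hi); a=S[:,:2]@ex;b=S[:,:2]@ey
  print(lo,len(S),'x',np.percentile(a,[0,1,50,99,100]),'y',np.percentile(b,[0,1,50,99,100]))
# end wall: 
p=pt(c,296.1,270.6,.062);q=pt(c,325.4,266.1,.1)
for n,w in [('ptr',p),('dim',q)]: print(n,w,w[:2]@ex,w[:2]@ey)
for uv in [(485,180),(455,335)]:
  u,v=245+uv[0]/4.5,165+uv[1]/4.5
  print([X[int(round(v))+j,int(round(u))+i] for i in(-1,0,1) for j in (0,)])
# bars: points around
v,u=np.mgrid[205:238,343:356]
D=X[205:238,343:356].reshape(-1,3);a=D[:,:2]@ex;b=D[:,:2]@ey
m=D[:,2]>.1;print('bar',D[m].mean(0),np.median(b[m]),a[m].min(),a[m].max(),m.sum(),np.median(D[m][:,2]))
E
```

```text
((449.0308532714844, 29.16156005859375), (280.2900390625, 64.0159683227539), 80.32620239257812) 1440
0.04 1440 x [0.3987 0.4011 0.4329 0.4689 0.6484] y [-0.023  -0.0206  0.1136  0.2551  0.2577]
0.055 712 x [0.4038 0.4099 0.436  0.4582 0.6494] y [-0.0144  0.0371  0.1246  0.1953  0.2201]
0.07 518 x [0.4486 0.4637 0.482  0.6586 0.6603] y [-0.0211 -0.0165  0.1632  0.2621  0.2639]
0.09 1525 x [0.4241 0.4295 0.5551 0.6465 0.6511] y [0.0306 0.0357 0.0729 0.2363 0.2442]
ptr [0.4276 0.0556 0.062 ] 0.4081759551344834 0.1390581842509328
dim [ 0.4424 -0.022   0.1   ] 0.4379891908154439 0.06586476796037093
[array([ 0.6024, -0.0875,  0.1235]), array([ 0.6025, -0.0901,  0.1235]), array([ 0.6025, -0.0927,  0.1234])]
[array([ 0.5134, -0.0704,  0.1264]), array([ 0.5135, -0.073 ,  0.1263]), array([ 0.5136, -0.0757,  0.1249])]
bar [ 0.5619 -0.0807  0.1301] 0.031152340715193835 0.4639718850172613 0.6089842010503926 140 0.1227911479585328
```

```bash
cat >> h.py <<'E'
from scipy.spatial.transform import Rotation as Ro
np.set_printoptions(precision=3,suppress=True)
psi=np.radians(-9.67); ex=np.array([np.cos(psi),np.sin(psi),0]);ey=np.array([-np.sin(psi),np.cos(psi),0])
O=np.array([.449,.0292,0])+.127*ex
hinge=O+.122*ey+[0,0,.078]; plate=O-.045*ey+[0,0,.03]
def Rt(tilt=0,y=ey):
    z=np.array([0,0,-1.]); x=np.cross(y,z)
    return np.c_[x,y,z]@Ro.from_rotvec([np.radians(tilt),0,0]).as_matrix()
def to(p,R):
    s=sensors.get_state(); C=np.array(s['orientation'])
    print('now',s['tool_pos'],'t',s['t'],'gap',s['finger_gap'])
    print('turn units',Ro.from_matrix(C.T@R).as_rotvec()/.12,'shift units after turn',R.T@(np.array(p)-s['tool_pos'])/.025, 'before turn',C.T@(np.array(p)-s['tool_pos'])/.025)
E
python3 - <<'E'
from h import *
print(O,hinge,plate)
R=Rt(-18)
to(hinge-.245*ey+[0,0,.15],Rt(0)); to(hinge-.245*ey+[0,0,.015],R)
E
```

```text
[0.574 0.008 0.   ] [0.595 0.128 0.078] [ 0.567 -0.036  0.03 ]
now [0.241 0.576 0.231] t 0.1 gap 0.08517968584622754
turn units [-0.01  -0.001 -1.892] shift units after turn [-16.965 -25.094   0.106] before turn [-22.178 -20.631   0.131]
now [0.241 0.576 0.231] t 0.1 gap 0.08517968584622754
turn units [-2.617  0.296 -1.877] shift units after turn [-16.965 -25.567  -2.518] before turn [-22.178 -20.624   5.531]
```

```bash

python3 -m jog '0 0 0 0 0 -0.95 0; 0 0 0 0 0 -0.95 0; -0.68 -1 0 0 0 0 0; -0.68 -1 0 0 0 0 0; -0.68 -1 0 0 0 0 0'
for i in 1 2; do :; done
python3 -m jog '-0.68 -1 0 0 0 0 0; -0.68 -1 0 0 0 0 0; -0.68 -1 0 0 0 0 0; -0.68 -1 0 0 0 0 0; -0.68 -1 0 0 0 0 0'
python3 -m jog '-0.68 -1 0 0 0 0 0; -0.68 -1 0 0 0 0 0; -0.68 -1 0 0 0 0 0; -0.68 -1 0 0 0 0 0; -0.68 -1 0 0 0 0 0'
python3 -m jog '-0.68 -1 0 0 0 0 0; -0.68 -1 0 0 0 0 0; -0.68 -1 0 0 0 0 0; -0.68 -1 0 0 0 0 0; -0.68 -1 0 0 0 0 0'
python3 -m jog '-0.68 -1 0 0 0 0 0; -0.68 -1 0 0 0 0 0; -0.68 -1 0 0 0 0 0; -0.68 -1 0 0 0 0 0; -0.68 -1 0 0 0 0 0'
python3 - <<'E'
from h import *
to(hinge-.25*ey+[0,0,.015],Rt(-18))
E
```

```text
t: 0.52
tool_pos: [0.2786, 0.4931, 0.2307]
orientation: [[-0.986, 0.166, -0.0], [0.166, 0.986, -0.001], [0.0, -0.001, -1.0]]
wrist_force: [0.9, 0.2, 0.5]
finger_gap: 0.0257
finger_force: 0.0
t: 0.93
tool_pos: [0.3418, 0.3553, 0.2311]
orientation: [[-0.986, 0.167, -0.0], [0.167, 0.986, -0.0], [0.0, -0.0, -1.0]]
wrist_force: [0.0, 0.7, 0.0]
finger_gap: 0.0003
finger_force: 0.0
t: 1.35
tool_pos: [0.4047, 0.2179, 0.2311]
orientation: [[-0.986, 0.167, -0.0], [0.167, 0.986, -0.0], [0.0, -0.0, -1.0]]
wrist_force: [1.0, 0.8, -0.3]
finger_gap: -0.0002
finger_force: 0.0
t: 1.77
tool_pos: [0.4677, 0.0804, 0.2311]
orientation: [[-0.986, 0.167, -0.0], [0.167, 0.986, -0.0], [0.0, -0.0, -1.0]]
wrist_force: [0.7, 1.2, -0.5]
finger_gap: 0.0004
finger_force: 0.0
t: 2.18
tool_pos: [0.5306, -0.0571, 0.2311]
orientation: [[-0.986, 0.167, -0.0], [0.167, 0.986, 0.0], [0.0, 0.0, -1.0]]
wrist_force: [0.5, 1.0, 0.0]
finger_gap: -0.0001
finger_force: 0.0
now [ 0.531 -0.057  0.231] t 2.1833 gap -0.00012146113842260692
turn units [-2.618 -0.005  0.006] shift units after turn [-1.282 -3.863  4.551] before turn [-1.283 -2.268  5.522]
```

```bash

python3 -m jog '-0.43 -0.9 0 0 0 0 0; -0.43 -0.9 0 0 0 0 0; -0.43 -0.9 0 -0.87 0 0 0; 0 0 0 -0.87 0 0 0; 0 0 0 -0.87 0 0 0'
python3 -m jog '0 -0.28 0.87 0 0 0 0; 0 -0.28 0.87 0 0 0 0; 0 -0.28 0.87 0 0 0 0; 0 -0.28 0.87 0 0 0 0; 0 0 0 0 0 0 0'
python3 - <<'E'
from h import *
to(hinge-.25*ey+[0,0,.015],Rt(-18))
c=cam('scene','s2'); cv2.imwrite('pics/s2c.png',cv2.resize(c['pixels'][100:270,230:430],None,fx=3.5,fy=3.5))
E
```

```text
t: 2.6
tool_pos: [0.5519, -0.1285, 0.2319]
orientation: [[-0.986, 0.158, 0.055], [0.168, 0.937, 0.308], [-0.003, 0.313, -0.95]]
wrist_force: [-0.4, 1.2, -1.5]
finger_gap: 0.0
finger_force: 0.0
t: 3.02
tool_pos: [0.5482, -0.1265, 0.1357]
orientation: [[-0.986, 0.161, 0.045], [0.167, 0.937, 0.306], [0.007, 0.309, -0.951]]
wrist_force: [-0.4, 0.2, -1.0]
finger_gap: 0.0001
finger_force: 0.0
now [ 0.548 -0.126  0.136] t 3.0167 gap 0.0001124064539505713
turn units [ 0.002 -0.057 -0.01 ] shift units after turn [-0.123 -0.193  1.733] before turn [-0.135 -0.193  1.732]
```

View pics/s2c.png

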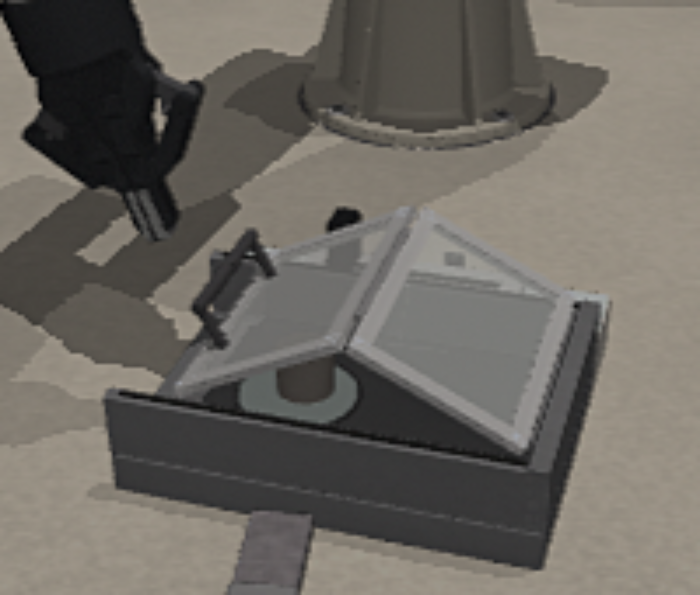

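The cover is untouched and the shut fingertips stand on the -y side of the bar, at crop (155,235) against the bar at (230,275). Now I'll lower and push.

```bash

python3 -m jog '-0.07 -0.3 0.91 0 0 0 0; -0.06 -0.3 0.91 0 0 0 0; 0 0.4 0.13 0 0 0 0; 0 0.4 0.13 0 0 0 0; 0 0.4 0.13 0 0 0 0'
python3 -m jog '0 0.4 0.13 0 0 0 0; 0 0.4 0.13 0 0 0 0; 0 0.4 0.13 0 0 0 0; 0 0.4 0.13 0 0 0 0; 0 0.4 0.13 0 0 0 0'
python3 -m jog '0 0.4 0.13 0 0 0 0; 0 0.4 0.13 0 0 0 0; 0 0.4 0.13 0 0 0 0; 0 0.4 0.13 0 0 0 0; 0 0.4 0.13 0 0 0 0'
python3 - <<'E'
from h import *
to(hinge-.056*ey+[0,0,.010],Rt(-18))
E
```

```text
t: 3.48
tool_pos: [0.5604, -0.096, 0.0936]
orientation: [[-0.986, 0.159, 0.053], [0.167, 0.938, 0.304], [-0.001, 0.308, -0.951]]
wrist_force: [0.9, -0.4, -0.3]
finger_gap: -0.0001
finger_force: 0.0
t: 3.9
tool_pos: [0.5684, -0.0439, 0.0923]
orientation: [[-0.986, 0.159, 0.052], [0.167, 0.938, 0.304], [-0.0, 0.308, -0.951]]
wrist_force: [-0.9, -2.6, -2.7]
finger_gap: -0.0004
finger_force: 1.4
t: 4.32
tool_pos: [0.5771, 0.0078, 0.0918]
orientation: [[-0.986, 0.159, 0.051], [0.167, 0.938, 0.304], [0.0, 0.308, -0.951]]
wrist_force: [0.8, -1.2, -1.4]
finger_gap: 0.0003
finger_force: 0.9
now [0.577 0.008 0.092] t 4.3167 gap 0.00030553634269261487
turn units [-0.007 -0.004  0.008] shift units after turn [0.115 2.447 0.957] before turn [0.112 2.448 0.955]
```

```bash

python3 -m jog '0 0.4 0.14 0 0 0 0; 0 0.4 0.14 0 0 0 0; 0 0.4 0.14 0 0 0 0; 0 0.4 0.14 0 0 0 0; 0 0.4 0.14 0 0 0 0'
python3 -m jog '0 0.15 0.05 0 0 0 0; 0 0.15 0.05 0 0 0 0; 0 0.1 0.03 0 0 0 0'
python3 - <<'E'
from h import *
to(hinge-.056*ey+[0,0,.010],Rt(-18))
c=cam('scene','s3'); cv2.imwrite('pics/s3c.png',cv2.resize(c['pixels'][80:270,230:430],None,fx=3,fy=3))
E
```

```text
t: 4.73
tool_pos: [0.5861, 0.06, 0.0907]
orientation: [[-0.986, 0.159, 0.052], [0.167, 0.938, 0.304], [-0.0, 0.308, -0.951]]
wrist_force: [-0.4, -0.7, -1.0]
finger_gap: -0.0003
finger_force: 0.4
t: 4.98
tool_pos: [0.5876, 0.0697, 0.0906]
orientation: [[-0.986, 0.159, 0.051], [0.167, 0.938, 0.304], [0.0, 0.308, -0.951]]
wrist_force: [0.0, -0.6, -0.1]
finger_gap: 0.0
finger_force: 0.3
now [0.588 0.07  0.091] t 4.9833 gap 4.7512902649612806e-05
turn units [-0.008 -0.004  0.011] shift units after turn [0.113 0.074 0.133] before turn [0.113 0.074 0.133]
```

View pics/s3c.png

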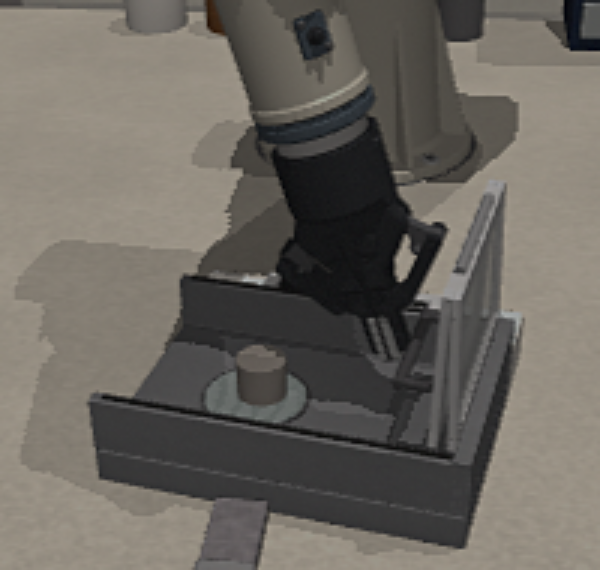

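The cover is almost upright: the panels, at crop (470,310), are nearly together. I'll press on to the stop.

```bash

python3 -m jog '0 0.1 0.03 0 0 0 0; 0 0.1 0.03 0 0 0 0'
python3 -m jog '0 0.1 0.03 0 0 0 0; 0 0.06 0.02 0 0 0 0; 0 0 0 0 0 0 0'
```

```text
t: 5.2
tool_pos: [0.5885, 0.0741, 0.0907]
orientation: [[-0.986, 0.159, 0.052], [0.167, 0.938, 0.304], [-0.0, 0.308, -0.951]]
wrist_force: [-1.2, -8.1, 0.1]
finger_gap: 0.0
finger_force: 3.9
t: 5.45
tool_pos: [0.5888, 0.0751, 0.0905]
orientation: [[-0.986, 0.158, 0.052], [0.166, 0.94, 0.299], [-0.001, 0.303, -0.953]]
wrist_force: [-5.5, -23.8, 5.9]
finger_gap: 0.0003
finger_force: 12.3
```

```bash

python3 -m jog '0 -0.6 -0.2 0 0 0 0; 0 -0.8 -0.26 0 0 0 0; 0 -0.6 -0.6 0.87 0 0 0; 0 -0.6 -0.6 0.87 0 0 1; 0 -0.6 -0.6 0.87 0 0 1'
python3 -m jog '0 0 -0.8 0 0 0 1; 0 0 0 0 0 0 1'
python3 - <<'E'
from h import *
c=cam('top','t2')
H,W=c['depth'].shape
v,u=np.mgrid[:H,:W]
P=np.dstack([(u-c['cx'])/c['fx'],(v-c['cy'])/c['fy'],np.ones((H,W))])*c['depth'][...,None]
X=(P-c['t'])@c['R']; X=X.reshape(-1,3)
L=X-O; a=L@ex;b=L@ey
m=(abs(a)<.08)&(abs(b+.045)<.05)&(L[:,2]>.055)&(L[:,2]<.07); print('core',X[m].mean(0),m.sum(), plate)
m=(abs(a)<.08)&(b>.05)&(b<.15)&(L[:,2]>.185)&(L[:,2]<.22); print('cover top',m.sum(),b[m].min(),b[m].max(),L[m][:,2].max())
to(plate+[0,0,.05],Rt())
cw=cam('wrist','w1')
E
```

```text
t: 5.87
tool_pos: [0.5742, -0.0125, 0.1262]
orientation: [[-0.985, 0.17, 0.0], [0.17, 0.985, -0.005], [-0.001, -0.005, -1.0]]
wrist_force: [-0.7, 0.1, -0.2]
finger_gap: 0.0233
finger_force: 0.0
t: 6.03
tool_pos: [0.5763, -0.0098, 0.149]
orientation: [[-0.986, 0.166, 0.005], [0.166, 0.986, -0.001], [-0.005, 0.0, -1.0]]
wrist_force: [1.2, 0.3, 0.5]
finger_gap: 0.0481
finger_force: 0.0
core [ 0.548 -0.035  0.064] 49 [ 0.567 -0.036  0.03 ]
cover top 360 0.11327504991023661 0.126285582731666 0.20816723532860046
now [ 0.576 -0.01   0.147] t 6.0833 gap 0.05602435337430951
turn units [0.009 0.031 0.011] shift units after turn [ 0.173 -1.112  2.694] before turn [ 0.185 -1.115  2.693]
```

View pics/w1.png

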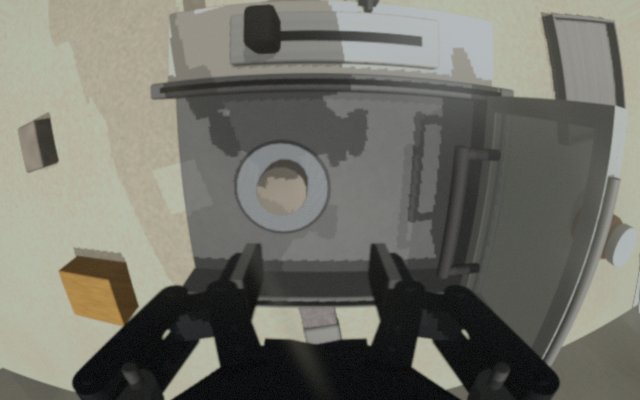

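The wrist view shows the core's top at about (282,187), the plate ring centred at (282,187), and the cover folded.

```bash
cat >> h.py <<'E'
def fe(c,u,v,z):
    R=np.array(c['R']);t=np.array(c['t']); d=np.array([u-c['cx'],v-c['cy']])/c['fx']; th=np.hypot(*d)
    r=np.r_[d/th*np.sin(th),np.cos(th)]; o=-R.T@t; w=R.T@r
    return o+w*(z-o[2])/w[2]
E
python3 - <<'E'
from h import *
c=dict(np.load('last_wrist.npz'))
p=fe(c,282,187,.064);print(p,fe(c,282,187,.03),plate)
print(fe(c,368,5,.062),fe(c,262,8,.1)) 
to([p[0],p[1],.10],Rt())
E
```

```text
[ 0.559 -0.033  0.064] [ 0.568 -0.038  0.03 ] [ 0.567 -0.036  0.03 ]
[0.432 0.053 0.062] [ 0.435 -0.019  0.1  ]
now [ 0.575 -0.01   0.146] t 6.1333 gap 0.06280275600755206
turn units [0.008 0.013 0.008] shift units after turn [ 0.473 -1.016  1.843] before turn [ 0.477 -1.018  1.841]
```

```bash
python3 - <<'E'
from h import *
c=cam('wrist')
v,u=np.mgrid[120:240,200:360]; v=v.ravel();u=u.ravel()
d=np.c_[u-c['cx'],v-c['cy']]/c['fx']; th=np.hypot(*d.T)
r=np.c_[d/th[:,None]*np.tan(th)[:,None],np.ones(len(th))]*c['depth'][v,u][:,None]
X=(r-c['t'])@c['R']
m=(X[:,2]>.058)&(X[:,2]<.07)&(abs((X-plate)@ex)<.06)
S=X[m];print(m.sum(),cv2.minEnclosingCircle((S[:,:2]*1000).astype(np.float32)),S[:,2].mean())
(x,y),_=cv2.minEnclosingCircle((S[:,:2]*1000).astype(np.float32))
to([x/1000,y/1000,.08],Rt())
E
```

```text
2025 ((561.9158325195312, -34.78435516357422), 20.227134704589844) 0.0643023291080906
now [ 0.574 -0.01   0.145] t 6.1833 gap 0.07003183812305286
turn units [ 0.006 -0.001  0.006] shift units after turn [ 0.307 -1.055  2.607] before turn [ 0.307 -1.056  2.607]
```

```bash

python3 -m jog '0.16 -0.53 0 0 0 0 1; 0.15 -0.53 0 0 0 0 1; 0 0 0.9 0 0 0 1; 0 0 0.9 0 0 0 1; 0 0 0.9 0 0 0 1'
python3 -m jog '0 0 0.9 0 0 0 1; 0 0 0.74 0 0 0 1; 0 0 0 0 0 0 1'
python3 -m jog '0 0 0 0 0 0 0; 0 0 0 0 0 0 0; 0 0 0 0 0 0 0; 0 0 0 0 0 0 0; 0 0 0 0 0 0 0'
```

```text
t: 6.6
tool_pos: [0.5611, -0.0366, 0.0769]
orientation: [[-0.986, 0.168, -0.0], [0.168, 0.986, 0.0], [0.0, 0.0, -1.0]]
wrist_force: [-0.9, -1.1, 0.3]
finger_gap: 0.0855
finger_force: 0.0
t: 6.85
tool_pos: [0.5583, -0.0361, 0.033]
orientation: [[-0.986, 0.168, -0.007], [0.168, 0.986, 0.001], [0.007, -0.001, -1.0]]
wrist_force: [-1.1, 0.1, 0.6]
finger_gap: 0.0854
finger_force: 0.0
t: 7.27
tool_pos: [0.5629, -0.0353, 0.0385]
orientation: [[-0.986, 0.167, 0.002], [0.167, 0.986, -0.0], [-0.002, -0.0, -1.0]]
wrist_force: [-2.1, -2.2, 5.2]
finger_gap: 0.0385
finger_force: 59.8
```

```bash

python3 -m jog '0 0 -0.4 0 0 0 0; 0 0 -0.9 0 0 0 0; 0 0 -1 0 0 0 0; 0 0 -1 0 0 0 0; 0 0 -1 0 0 0 0'
python3 -m jog '0 0 -1 0 0 0 0; 0 0 -1 0 0 0 0; 0 0 -1 0 0 0 0; 0 0 -1 0 0 0 0; 0 0 -0.8 0 0 0 0'
python3 - <<'E'
from h import *
to([.4927,.3435,.26],Rt())
E
```

```text
t: 7.68
tool_pos: [0.5619, -0.0349, 0.1467]
orientation: [[-0.986, 0.167, 0.001], [0.167, 0.986, 0.0], [-0.001, 0.0, -1.0]]
wrist_force: [0.7, -0.1, -1.5]
finger_gap: 0.0382
finger_force: 60.4
t: 8.1
tool_pos: [0.5622, -0.035, 0.2678]
orientation: [[-0.986, 0.167, 0.003], [0.167, 0.986, -0.0], [-0.003, 0.0, -1.0]]
wrist_force: [0.4, 0.4, -1.1]
finger_gap: 0.0384
finger_force: 60.4
now [ 0.562 -0.035  0.268] t 8.1 gap 0.03844910478738157
turn units [0.003 0.022 0.01 ] shift units after turn [ 5.282 14.457  0.312] before turn [ 5.266 14.463  0.303]
```

```bash

python3 -m jog '0.35 0.96 0 0 0 0 0; 0.35 0.96 0 0 0 0 0; 0.35 0.96 0 0 0 0 0; 0.35 0.96 0 0 0 0 0; 0.35 0.96 0 0 0 0 0'
python3 -m jog '0.35 0.96 0 0 0 0 0; 0.35 0.96 0 0 0 0 0; 0.35 0.96 0 0 0 0 0; 0.35 0.96 0 0 0 0 0; 0.35 0.96 0 0 0 0 0'
python3 -m jog '0.35 0.96 0 0 0 0 0; 0.35 0.96 0 0 0 0 0; 0.35 0.96 0 0 0 0 0; 0.35 0.96 0 0 0 0 0; 0.35 0.96 0 0 0 0 0'
python3 -m jog '0 0 0.9 0 0 0 0; 0 0 1 0 0 0 0; 0 0 1 0 0 0 0; 0 0 1 0 0 0 0; 0 0 1 0 0 0 0'
python3 -m jog '0 0 1 0 0 0 0; 0 0 1 0 0 0 0; 0 0 0.8 0 0 0 0; 0 0 0.5 0 0 0 0; 0 0 0 0 0 0 0'
python3 - <<'E'
from h import *
to([.4927,.3435,.0125],Rt())
E
```

```text
t: 8.52
tool_pos: [0.5384, 0.0917, 0.2658]
orientation: [[-0.986, 0.167, 0.001], [0.167, 0.986, 0.0], [-0.001, 0.001, -1.0]]
wrist_force: [-0.4, -0.7, -1.6]
finger_gap: 0.0384
finger_force: 60.5
t: 8.93
tool_pos: [0.5152, 0.2174, 0.2657]
orientation: [[-0.986, 0.167, 0.001], [0.167, 0.986, 0.0], [-0.001, 0.001, -1.0]]
wrist_force: [0.7, 0.4, -0.7]
finger_gap: 0.038
finger_force: 60.5
t: 9.35
tool_pos: [0.4921, 0.343, 0.2657]
orientation: [[-0.986, 0.167, 0.001], [0.167, 0.986, 0.001], [-0.001, 0.001, -1.0]]
wrist_force: [0.5, -0.4, -0.2]
finger_gap: 0.0384
finger_force: 60.5
t: 9.77
tool_pos: [0.4926, 0.342, 0.1421]
orientation: [[-0.986, 0.167, 0.001], [0.167, 0.986, 0.001], [-0.001, 0.001, -1.0]]
wrist_force: [-0.5, 0.6, -0.9]
finger_gap: 0.0385
finger_force: 60.6
t: 10.18
tool_pos: [0.4914, 0.341, 0.0577]
orientation: [[-0.986, 0.167, -0.003], [0.167, 0.986, -0.002], [0.003, -0.002, -1.0]]
wrist_force: [-1.1, 0.5, -1.0]
finger_gap: 0.0388
finger_force: 60.5
now [0.491 0.341 0.058] t 10.1833 gap 0.03877770452461595
turn units [-0.021 -0.022  0.009] shift units after turn [-0.034  0.109  1.809] before turn [-0.039  0.113  1.809]
```

```bash

python3 -m jog '0 0 0.5 0 0 0 0; 0 0 0.5 0 0 0 0; 0 0 0.4 0 0 0 0; 0 0 0.2 0 0 0 0; 0 0 0 0 0 0 0'
python3 -m jog '0 0 0.08 0 0 0 0; 0 0 0.04 0 0 0 0; 0 0 0 0 0 0 0'
```

```text
t: 10.6
tool_pos: [0.4921, 0.3413, 0.0182]
orientation: [[-0.986, 0.167, -0.002], [0.167, 0.986, -0.001], [0.001, -0.001, -1.0]]
wrist_force: [0.0, 0.7, -1.3]
finger_gap: 0.0382
finger_force: 60.5
t: 10.85
tool_pos: [0.493, 0.342, 0.0167]
orientation: [[-0.986, 0.167, 0.0], [0.167, 0.986, 0.0], [-0.0, 0.0, -1.0]]
wrist_force: [-0.4, -0.0, -2.3]
finger_gap: 0.0382
finger_force: 60.5
```

```bash

python3 -m jog '0 0 0.08 0 0 0 0; 0 0 0 0 0 0 0'
python3 -m jog '0 0 0.06 0 0 0 0; 0 0 0 0 0 0 0'
```

```text
t: 11.02
tool_pos: [0.4929, 0.3419, 0.0145]
orientation: [[-0.986, 0.167, 0.0], [0.167, 0.986, 0.0], [-0.0, 0.0, -1.0]]
wrist_force: [-0.6, -0.6, -1.2]
finger_gap: 0.0384
finger_force: 60.5
t: 11.18
tool_pos: [0.4927, 0.3418, 0.0129]
orientation: [[-0.986, 0.167, -0.0], [0.167, 0.986, -0.0], [0.0, -0.0, -1.0]]
wrist_force: [0.0, -0.0, 0.1]
finger_gap: 0.038
finger_force: 60.5
```

```bash

python3 -m jog '0 0 0.04 0 0 0 0; 0 0 0 0 0 0 0'
python3 -m jog '0 0 0 0 0 0 0.6; 0 0 0 0 0 0 1; 0 0 0 0 0 0 1; 0 0 0 0 0 0 1; 0 0 0 0 0 0 1'
python3 -m jog '0 0 -0.4 0 0 0 1; 0 0 -0.8 0 0 0 1; 0 0 -1 0 0 0 1; 0 0 -1 0 0 0 1; 0 0 -1 0 0 0 1'
python3 -m jog '0 0 -1 0 0 0 1; 0 0 -1 0 0 0 1; 0 0 -1 0 0 0 1; 0 0 -1 0 0 0 1; 0 0 -1 0 0 0 1'
python3 - <<'E'
from h import *
to([.461,-.332,.26],Rt(0,np.array([0,1.,0])))
cam('top','t3'); c=cam('scene','s4'); cv2.imwrite('pics/s4c.png',cv2.resize(c['pixels'][100:290,180:540],None,fx=2.2,fy=2.2))
E
```

```text
t: 11.35
tool_pos: [0.4928, 0.3419, 0.0126]
orientation: [[-0.986, 0.167, -0.0], [0.167, 0.986, -0.0], [0.0, -0.0, -1.0]]
wrist_force: [-3.1, -1.7, 6.3]
finger_gap: 0.0383
finger_force: 61.3
t: 11.77
tool_pos: [0.4928, 0.3418, 0.0119]
orientation: [[-0.986, 0.167, -0.0], [0.167, 0.986, -0.0], [-0.0, -0.0, -1.0]]
wrist_force: [-0.5, -0.3, 0.1]
finger_gap: 0.0853
finger_force: 0.0
t: 12.18
tool_pos: [0.4926, 0.3417, 0.1187]
orientation: [[-0.986, 0.167, -0.0], [0.167, 0.986, -0.0], [0.0, -0.0, -1.0]]
wrist_force: [0.8, 0.3, -0.4]
finger_gap: 0.0851
finger_force: 0.0
t: 12.6
tool_pos: [0.4925, 0.3416, 0.2441]
orientation: [[-0.986, 0.167, 0.0], [0.167, 0.986, 0.0], [-0.0, 0.0, -1.0]]
wrist_force: [-0.1, -0.4, -0.7]
finger_gap: 0.0856
finger_force: 0.0
now [0.493 0.342 0.244] t 12.6 gap 0.08563214409821325
turn units [ 0.003  0.003 -1.398] shift units after turn [  1.26  -26.946  -0.637] before turn [ -3.258 -26.778  -0.646]
```

View pics/s4c.png

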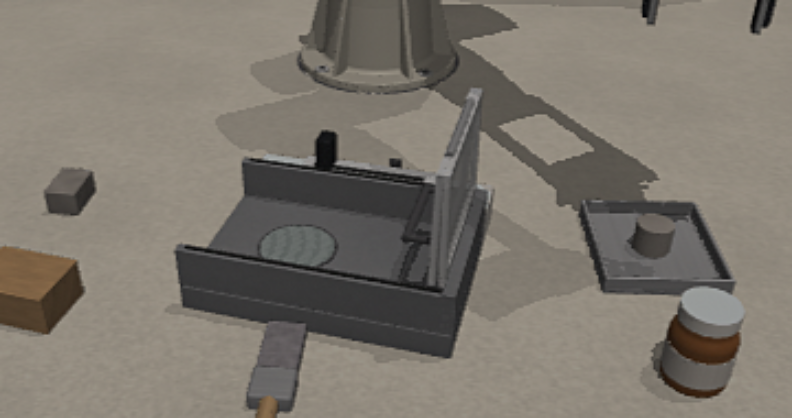

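The core stands in the tray at crop (653,235), the cover is folded at (460,190), and the plate is free at (297,247). Next is the block.

```bash

python3 -m jog '0 0 -0.4 0 0 -0.7 1; 0 0 -0.2 0 0 -0.7 1; 0.05 -1 0 0 0 0 1; 0.05 -1 0 0 0 0 1; 0.05 -1 0 0 0 0 1'
python3 -m jog '0.05 -1 0 0 0 0 1; 0.05 -1 0 0 0 0 1; 0.05 -1 0 0 0 0 1; 0.05 -1 0 0 0 0 1; 0.05 -1 0 0 0 0 1'
python3 -m jog '0.05 -1 0 0 0 0 1; 0.05 -1 0 0 0 0 1; 0.05 -1 0 0 0 0 1; 0.05 -1 0 0 0 0 1; 0.05 -1 0 0 0 0 1'
python3 -m jog '0.05 -1 0 0 0 0 1; 0.05 -1 0 0 0 0 1; 0.05 -1 0 0 0 0 1; 0.05 -1 0 0 0 0 1; 0.05 -1 0 0 0 0 1'
python3 -m jog '0.05 -1 0 0 0 0 1; 0.05 -1 0 0 0 0 1; 0.05 -1 0 0 0 0 1; 0.05 -1 0 0 0 0 1; 0.05 -1 0 0 0 0 1'
python3 -m jog '0.05 -1 0.9 0 0 0 1; 0.05 -1 0.9 0 0 0 1; 0.05 -1 0.9 0 0 0 1; 0.05 -1 0.9 0 0 0 1; 0 0 0 0 0 0 1'
python3 - <<'E'
from h import *
c=cam('wrist','w2')
v,u=np.mgrid[0:400,0:640]; v=v.ravel();u=u.ravel()
d=np.c_[u-c['cx'],v-c['cy']]/c['fx']; th=np.hypot(*d.T)+1e-9
r=np.c_[d/th[:,None]*np.tan(th)[:,None],np.ones(len(th))]*c['depth'][v,u][:,None]
X=(r-c['t'])@c['R']
m=(X[:,2]>.026)&(X[:,2]<.037)&(np.hypot(X[:,0]-.461,X[:,1]+.332)<.06)&(th<1.3)
S=X[m];b=cv2.minAreaRect((S[:,:2]*1000).astype(np.float32));print(m.sum(),b)
to([b[0][0]/1000,b[0][1]/1000,.06],Rt(0,np.array([0,1.,0])))
E
```

```text
t: 13.12
tool_pos: [0.4884, 0.266, 0.2567]
orientation: [[-1.0, -0.001, -0.001], [-0.001, 1.0, -0.0], [0.001, -0.0, -1.0]]
wrist_force: [0.0, 0.3, -0.2]
finger_gap: 0.0851
finger_force: 0.0
t: 13.53
tool_pos: [0.4821, 0.1406, 0.2568]
orientation: [[-1.0, -0.0, -0.0], [-0.0, 1.0, -0.0], [0.0, -0.0, -1.0]]
wrist_force: [-0.1, 0.4, -0.1]
finger_gap: 0.085
finger_force: 0.0
t: 13.95
tool_pos: [0.4759, 0.0156, 0.2568]
orientation: [[-1.0, -0.0, -0.0], [-0.0, 1.0, -0.0], [0.0, -0.0, -1.0]]
wrist_force: [0.3, -0.1, -0.3]
finger_gap: 0.0858
finger_force: 0.0
t: 14.37
tool_pos: [0.4697, -0.1093, 0.2568]
orientation: [[-1.0, -0.0, -0.0], [-0.0, 1.0, 0.0], [0.0, 0.0, -1.0]]
wrist_force: [0.8, 0.4, -0.1]
finger_gap: 0.0854
finger_force: 0.0
t: 14.78
tool_pos: [0.4635, -0.2342, 0.2568]
orientation: [[-1.0, -0.0, -0.0], [-0.0, 1.0, 0.0], [0.0, 0.0, -1.0]]
wrist_force: [0.3, 0.6, 0.5]
finger_gap: 0.0852
finger_force: 0.0
t: 15.2
tool_pos: [0.4567, -0.3352, 0.1626]
orientation: [[-1.0, 0.002, -0.005], [0.002, 1.0, 0.002], [0.005, 0.002, -1.0]]
wrist_force: [-0.8, 0.9, -0.8]
finger_gap: 0.0853
finger_force: 0.0
2580 ((462.9701843261719, -335.4458312988281), (40.032901763916016, 58.60756301879883), 88.23031616210938)
now [ 0.457 -0.334  0.164] t 15.25 gap 0.085181525799418
turn units [ 0.021 -0.032 -0.018] shift units after turn [-0.227 -0.064  4.174] before turn [-0.243 -0.074  4.173]
```

```bash

python3 -m jog '-0.12 -0.03 0.9 0 0 0.26 1; 0 0 1 0 0 0 1; 0 0 1 0 0 0 1; 0 0 1 0 0 0 1; 0 0 1 0 0 0 1'
python3 -m jog '0 0 0.8 0 0 0 1; 0 0 0 0 0 0 1; 0 0 0 0 0 0 1'
python3 - <<'E'
from h import *
to([.463,-.3354,.007],Rt())
E
```

```text
t: 15.67
tool_pos: [0.4627, -0.3333, 0.0445]
orientation: [[-1.0, 0.031, 0.001], [0.031, 1.0, -0.001], [-0.001, -0.001, -1.0]]
wrist_force: [0.3, 0.2, 0.4]
finger_gap: 0.0852
finger_force: 0.0
t: 15.92
tool_pos: [0.462, -0.333, 0.0246]
orientation: [[-1.0, 0.03, -0.001], [0.03, 1.0, 0.001], [0.001, 0.001, -1.0]]
wrist_force: [0.2, -0.4, 1.2]
finger_gap: 0.0858
finger_force: 0.0
now [ 0.462 -0.333  0.025] t 15.9167 gap 0.0857942426427832
turn units [ 0.007 -0.011  1.152] shift units after turn [-0.055 -0.087  0.706] before turn [-0.043 -0.094  0.706]
```

```bash

python3 -m jog '-0.04 -0.09 0.4 0 0 0 1; 0 0 0.3 0 0 0 1; 0 0 0 0 0 0 1'
python3 -m jog '0 0 0 0 0 0 0; 0 0 0 0 0 0 0; 0 0 0 0 0 0 0; 0 0 0 0 0 0 0; 0 0 0 0 0 0 0'
python3 -m jog '0 0 -0.4 0 0 0 0; 0 0 -0.9 0 0 0 0; 0 0 -1 0 0 0 0; 0 0 -1 0 0 0 0; 0 0 -1 0 0 0 0'
python3 - <<'E'
from h import *
s=sensors.get_state(); to(plate+[0,0,.12],np.array(s['orientation']))
E
```

```text
t: 16.17
tool_pos: [0.4631, -0.3362, 0.0067]
orientation: [[-1.0, 0.031, 0.0], [0.031, 1.0, -0.0], [-0.0, -0.0, -1.0]]
wrist_force: [-0.5, 0.2, -0.7]
finger_gap: 0.0853
finger_force: 0.0
t: 16.58
tool_pos: [0.4634, -0.3364, 0.0076]
orientation: [[-1.0, 0.031, 0.001], [0.031, 1.0, -0.0], [-0.001, -0.0, -1.0]]
wrist_force: [-1.1, 0.1, 5.0]
finger_gap: 0.0389
finger_force: 61.5
t: 17.0
tool_pos: [0.4627, -0.336, 0.1159]
orientation: [[-1.0, 0.031, -0.0], [0.031, 1.0, 0.0], [0.001, 0.0, -1.0]]
wrist_force: [0.5, 0.5, -2.5]
finger_gap: 0.039
finger_force: 60.7
now [ 0.463 -0.336  0.116] t 17.0 gap 0.039044574602648395
turn units [0. 0. 0.] shift units after turn [-3.784 12.103 -1.362] before turn [-3.784 12.103 -1.362]
```

```bash

python3 -m jog '0 0 -1 0 0 0 0; -0.29 0.93 0 0 0 0 0; -0.29 0.93 0 0 0 0 0; -0.29 0.93 0 0 0 0 0; -0.29 0.93 0 0 0 0 0'
python3 -m jog '-0.29 0.93 0 0 0 0 0; -0.29 0.93 0 0 0 0 0; -0.29 0.93 0 0 0 0 0; -0.29 0.93 0 0 0 0 0; -0.29 0.93 0 0 0 0 0'
python3 -m jog '-0.29 0.93 0 0 0 0 0; -0.29 0.93 0 0 0 0 0; -0.29 0.93 0 0 0 0 0; -0.29 0.93 0 0 0 0 0; 0 0 0 0 0 0 0'
python3 - <<'E'
from h import *
s=sensors.get_state(); to(plate+[0,0,.0086],np.array(s['orientation']))
E
```

```text
t: 17.42
tool_pos: [0.4949, -0.2432, 0.1402]
orientation: [[-0.999, 0.032, 0.0], [0.032, 0.999, -0.0], [-0.0, -0.0, -1.0]]
wrist_force: [0.8, -1.0, -2.0]
finger_gap: 0.0389
finger_force: 60.8
t: 17.83
tool_pos: [0.5348, -0.1279, 0.14]
orientation: [[-1.0, 0.031, -0.0], [0.031, 1.0, -0.0], [0.0, -0.0, -1.0]]
wrist_force: [0.1, -0.7, -1.7]
finger_gap: 0.0386
finger_force: 60.8
t: 18.25
tool_pos: [0.5678, -0.0337, 0.1401]
orientation: [[-1.0, 0.029, 0.001], [0.029, 1.0, 0.001], [-0.001, 0.001, -1.0]]
wrist_force: [0.8, -0.3, -1.4]
finger_gap: 0.0386
finger_force: 61.0
now [ 0.568 -0.034  0.14 ] t 18.25 gap 0.03862394263872995
turn units [0. 0. 0.] shift units after turn [ 0.046 -0.119  4.059] before turn [ 0.046 -0.119  4.059]
```

```bash

python3 -m jog '0.03 -0.1 0.8 0 0 0 0; 0 0 0.9 0 0 0 0; 0 0 0.9 0 0 0 0; 0 0 0.6 0 0 0 0; 0 0 0.4 0 0 0 0'
python3 -m jog '0 0 0.2 0 0 0 0; 0 0 0.1 0 0 0 0; 0 0 0 0 0 0 0; 0 0 0 0 0 0 0'
```

```text
t: 18.67
tool_pos: [0.5645, -0.0398, 0.0481]
orientation: [[-1.0, 0.031, -0.002], [0.031, 1.0, 0.0], [0.002, -0.0, -1.0]]
wrist_force: [-0.9, -0.4, -1.7]
finger_gap: 0.039
finger_force: 61.0
t: 19.0
tool_pos: [0.5664, -0.0396, 0.0428]
orientation: [[-1.0, 0.031, 0.001], [0.031, 1.0, -0.0], [-0.001, -0.0, -1.0]]
wrist_force: [-0.2, -1.2, -2.0]
finger_gap: 0.0387
finger_force: 61.0
```

```bash

python3 -m jog '0 0 0.1 0 0 0 0; 0 0 0.06 0 0 0 0; 0 0 0 0 0 0 0'
python3 -m jog '0 0 0.04 0 0 0 0; 0 0 0 0 0 0 0'
```

```text
t: 19.25
tool_pos: [0.5659, -0.0395, 0.0381]
orientation: [[-1.0, 0.031, 0.0], [0.031, 1.0, -0.0], [-0.0, -0.0, -1.0]]
wrist_force: [0.5, 0.1, -2.8]
finger_gap: 0.0385
finger_force: 61.0
t: 19.42
tool_pos: [0.566, -0.0395, 0.0376]
orientation: [[-1.0, 0.031, 0.0], [0.031, 1.0, -0.0], [-0.0, -0.0, -1.0]]
wrist_force: [-1.4, 0.9, 5.5]
finger_gap: 0.0387
finger_force: 61.7
```

```bash

python3 -m jog '0 0 0 0 0 0 0.6; 0 0 0 0 0 0 1; 0 0 0 0 0 0 1; 0 0 0 0 0 0 1; 0 0 0 0 0 0 1'
python3 -m jog '0 0 -0.4 0 0 0 1; 0 0 -0.8 0 0 0 1; 0 0 -1 0 0 0 1; 0 0 -1 0 0 0 1; 0 0 -1 0 0 0 1'
python3 -m jog '0.9 0 -0.6 0 0 0.55 1; 0.9 0 0 0 0 0.6 1; 0 0 0 0 0 0 1'
python3 - <<'E'
from h import *
c=cam('wrist','w3')
v,u=np.mgrid[0:400,0:640]; v=v.ravel();u=u.ravel()
d=np.c_[u-c['cx'],v-c['cy']]/c['fx']; th=np.hypot(*d.T)+1e-9
r=np.c_[d/th[:,None]*np.tan(th)[:,None],np.ones(len(th))]*c['depth'][v,u][:,None]
X=(r-c['t'])@c['R']; L=X-O; a=L@ex; b=L@ey; ok=th<1.4
m=ok&(abs(X[:,2]-.062)<.006)&(abs(a)<.07)&(abs(b+.045)<.06)
S=X[m];print('block',cv2.minAreaRect((S[:,:2]*1000).astype(np.float32)),plate)
m=ok&(abs(X[:,2]-.1)<.006)&(a<-.105)&(a>-.17)&(abs(b)<.1)
print('dimmer',m.sum(),a[m].min(),a[m].max(),b[m].min(),b[m].max())
m=ok&(abs(X[:,2]-.062)<.0035)&(a<-.15)&(a>-.18)&(abs(b)<.1)
print('ptr',m.sum(),a[m].min(),a[m].max(),b[m].min(),b[m].max(),np.median(b[m]))
to([0,0,0],Rt())
E
```

```text
t: 19.83
tool_pos: [0.5659, -0.0395, 0.037]
orientation: [[-1.0, 0.031, 0.0], [0.031, 1.0, 0.0], [-0.0, 0.0, -1.0]]
wrist_force: [0.0, -0.2, 1.0]
finger_gap: 0.0856
finger_force: 0.0
t: 20.25
tool_pos: [0.5657, -0.0395, 0.1437]
orientation: [[-1.0, 0.031, -0.0], [0.031, 1.0, -0.0], [0.0, -0.0, -1.0]]
wrist_force: [1.1, -0.3, -0.0]
finger_gap: 0.0854
finger_force: 0.0
t: 20.5
tool_pos: [0.5177, -0.0364, 0.1582]
orientation: [[-0.985, 0.172, -0.001], [0.172, 0.985, 0.0], [0.001, -0.0, -1.0]]
wrist_force: [0.4, 0.5, -0.6]
finger_gap: 0.0853
finger_force: 0.0
block ((565.559814453125, -39.98888397216797), (40.5360107421875, 58.599998474121094), 88.13485717773438) [ 0.567 -0.036  0.03 ]
dimmer 1227 -0.13650276634183953 -0.10842613044126867 -0.06315118406393465 -0.0429375112009914
ptr 107 -0.156003773051988 -0.15029267880325914 0.014916187983611629 0.029025818371300676 0.021424997435430485
now [ 0.519 -0.037  0.158] t 20.55 gap 0.08537665514355763
turn units [ 0.     0.001 -0.004] shift units after turn [20.729 -2.05   6.321] before turn [20.729 -2.061  6.318]
```

View pics/w3.png

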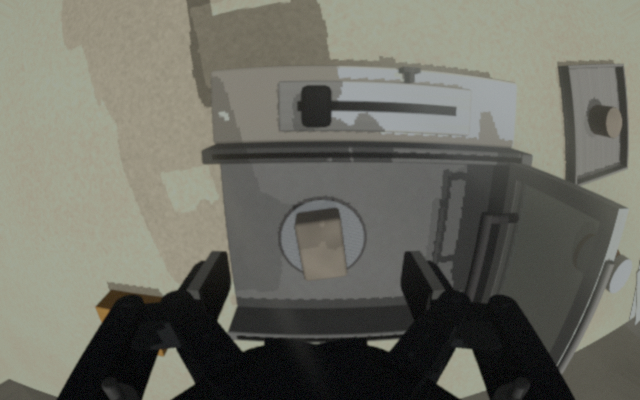

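The block lies flat on the plate at (321,244), within 4 mm of the centre. The dimmer is at (316,106), box y -0.053, and the pointer is at (409,74), box y +0.022. So the grip has to slide 75 mm.

```bash
python3 - <<'E'
from h import *
to(O-.1225*ex-.053*ey+[0,0,.076],Rt())
E
```

```text
now [ 0.519 -0.037  0.158] t 20.55 gap 0.08537665514355763
turn units [ 0.     0.001 -0.004] shift units after turn [ 3.04  -0.002  3.281] before turn [ 3.041 -0.004  3.281]
```

```bash

python3 -m jog '1 0 0 0 0 0 1; 1 0 0 0 0 0 1; 1 0 0 0 0 0 1; 0 0 0.8 0 0 0 1; 0 0 0.9 0 0 0 1'
python3 -m jog '0 0 0.8 0 0 0 1; 0 0 0.5 0 0 0 1; 0 0 0.2 0 0 0 1; 0 0 0 0 0 0 1; 0 0 0 0 0 0 1'
python3 -m jog '0 0 0 0 0 0 0; 0 0 0 0 0 0 0; 0 0 0 0 0 0 0; 0 0 0 0 0 0 0; 0 0 0 0 0 0 0'
python3 - <<'E'
from h import *
to(O-.1225*ex+.022*ey+[0,0,.076],Rt())
E
```

```text
t: 20.97
tool_pos: [0.448, -0.0239, 0.1155]
orientation: [[-0.986, 0.166, 0.004], [0.166, 0.986, -0.0], [-0.004, 0.0, -1.0]]
wrist_force: [0.9, -0.0, 0.8]
finger_gap: 0.0855
finger_force: 0.0
t: 21.38
tool_pos: [0.4477, -0.0241, 0.0773]
orientation: [[-0.986, 0.168, 0.0], [0.168, 0.986, -0.0], [-0.0, -0.0, -1.0]]
wrist_force: [0.5, 0.5, -0.4]
finger_gap: 0.0853
finger_force: 0.0
t: 21.8
tool_pos: [0.4472, -0.024, 0.0773]
orientation: [[-0.986, 0.168, 0.001], [0.168, 0.986, -0.0], [-0.001, 0.0, -1.0]]
wrist_force: [-0.1, 0.2, -1.1]
finger_gap: 0.0254
finger_force: 0.0
now [ 0.447 -0.024  0.077] t 21.8 gap 0.0254424221014697
turn units [ 0.001  0.006 -0.002] shift units after turn [0.109 2.991 0.053] before turn [0.109 2.991 0.053]
```

```bash

python3 -m jog '0 0 0 0 0 0 0; 0 0 0 0 0 0 0; 0 0 0 0 0 0 0'
python3 -m jog '0 0.5 0 0 0 0 0; 0 0.6 0 0 0 0 0; 0 0.6 0 0 0 0 0; 0 0.6 0 0 0 0 0; 0 0.4 0 0 0 0 0'
python3 -m jog '0 0.25 0 0 0 0 0; 0 0 0 0 0 0 0; 0 0 0 0 0 0 0'
python3 - <<'E'
from h import *
to(O-.1225*ex+.022*ey+[0,0,.076],Rt())
E
```

```text
t: 22.05
tool_pos: [0.4472, -0.024, 0.0774]
orientation: [[-0.986, 0.168, 0.0], [0.168, 0.986, -0.0], [-0.0, 0.0, -1.0]]
wrist_force: [-1.5, 0.1, 6.3]
finger_gap: 0.0191
finger_force: 59.0
t: 22.47
tool_pos: [0.4587, 0.0434, 0.0774]
orientation: [[-0.986, 0.168, 0.0], [0.168, 0.986, -0.0], [-0.0, -0.0, -1.0]]
wrist_force: [-1.9, -2.1, 6.1]
finger_gap: 0.0185
finger_force: 58.9
t: 22.72
tool_pos: [0.4597, 0.0494, 0.0774]
orientation: [[-0.986, 0.168, 0.0], [0.168, 0.986, 0.0], [-0.0, 0.001, -1.0]]
wrist_force: [-1.8, 2.1, 6.4]
finger_gap: 0.0188
finger_force: 58.9
now [0.46  0.049 0.077] t 22.7167 gap 0.018783966165302757
turn units [0.004 0.003 0.003] shift units after turn [0.106 0.013 0.057] before turn [0.106 0.013 0.057]
```

On target. I'll open the fingers, lift clear and check.

```bash

python3 -m jog '0 0 0 0 0 0 1; 0 0 0 0 0 0 1; 0 0 0 0 0 0 1; 0 0 0 0 0 0 1; 0 0 0 0 0 0 1'
python3 -m jog '0 0 -0.5 0 0 0 1; 0 0 -0.9 0 0 0 1; 0 0 -1 0 0 0 1; 0 0 -1 0 0 0 1; -0.8 -0.8 -0.8 0 0 0 1'
python3 -m jog '-1 -0.8 -0.8 0 0 0 1; -1 -0.8 0 0 0 0 1; 0 0 0 0 0 0 1; 0 0 0 0 0 0 1'
python3 - <<'E'
from h import *
c=cam('wrist','w4')
v,u=np.mgrid[0:400,0:640]; v=v.ravel();u=u.ravel()
d=np.c_[u-c['cx'],v-c['cy']]/c['fx']; th=np.hypot(*d.T)+1e-9
r=np.c_[d/th[:,None]*np.tan(th)[:,None],np.ones(len(th))]*c['depth'][v,u][:,None]
X=(r-c['t'])@c['R']; L=X-O; a=L@ex; b=L@ey; ok=th<1.4
m=ok&(abs(X[:,2]-.062)<.006)&(abs(a)<.07)&(abs(b+.045)<.06)
S=X[m];print('block',m.sum(),cv2.minAreaRect((S[:,:2]*1000).astype(np.float32)))
m=ok&(abs(X[:,2]-.1)<.006)&(a<-.105)&(a>-.17)&(abs(b)<.1)
print('dimmer',m.sum(),b[m].min(),b[m].max())
m=ok&(abs(X[:,2]-.062)<.0035)&(a<-.145)&(a>-.18)&(abs(b)<.1)
print('ptr',m.sum(),b[m].min(),b[m].max())
E
```

```text
t: 23.13
tool_pos: [0.4594, 0.0486, 0.0769]
orientation: [[-0.986, 0.168, -0.0], [0.168, 0.986, -0.0], [0.0, -0.0, -1.0]]
wrist_force: [0.3, 0.3, 0.2]
finger_gap: 0.078
finger_force: 0.0
t: 23.55
tool_pos: [0.4738, 0.0274, 0.1833]
orientation: [[-0.986, 0.167, -0.002], [0.167, 0.986, 0.001], [0.002, 0.001, -1.0]]
wrist_force: [0.5, -0.1, -1.1]
finger_gap: 0.0855
finger_force: 0.0
t: 23.88
tool_pos: [0.5191, -0.0234, 0.2021]
orientation: [[-0.985, 0.17, 0.001], [0.17, 0.985, -0.0], [-0.001, 0.0, -1.0]]
wrist_force: [-0.3, 0.6, -1.0]
finger_gap: 0.0853
finger_force: 0.0
block 2118 ((565.23681640625, -39.70554733276367), (40.64695358276367, 58.15508270263672), 88.7271728515625)
dimmer 796 0.010761534648329726 0.031249917877856123
ptr 98 0.015290983194465717 0.028908536200563013
```

View pics/w4.png

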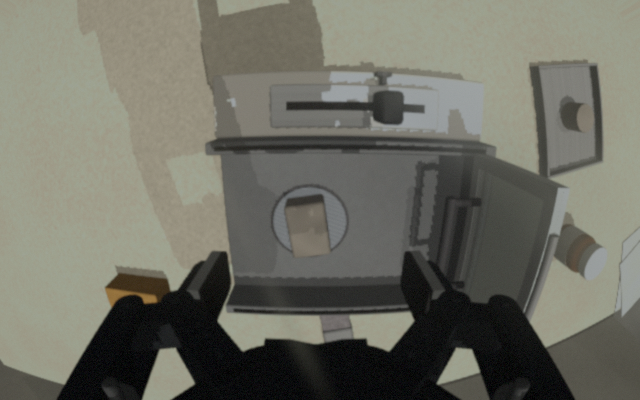

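The dimmer (centre y 0.021) lines up with the pointer (0.022). The block at (309,225), the core at (576,117) and the folded cover are all in place.

```bash
python3 -c "
from cell import ticket
print(ticket.sign_off())"
```

```text
the job is handed in; nothing more can be done
None
```

I handed the job in at about 24 s: the cover is folded, the core stands upright in the tray, the block lies flat within about 4 mm of the plate's centre, and the dimmer grip is about 1 mm from the pointer; the hand-in gave no verdict.

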